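Rack the glass stems while the flower's glue sets

TASK

Squeeze the handles of the bench locking pliers until they snap over centre and stay locked on the stem of the glass flower lying between their jaws. While it stays clamped, lay the banded glass stems in the rack one after another in rising order of their bands (one band first), each flat across both rails and roughly centred, in the pocket whose number of brass studs equals its number of bands; a pocket whose stem is missing today stays empty. Then flick the pliers' release lever back so that they spring open, lay the freed flower in pocket five in the same way, and leave the jar, the tape roll and the wooden block where they are.

Things in the scene. Friction and masses are not known exactly. Their poses are not given: they have to be found in the camera images.
- pliers: locking pliers lying flat, bolted to the bench on a steel plate 12 mm thick. Origin on the bench below their middle; own x from the handles (-x, to -120 mm) to the jaws (+x, 20 to 65 mm), z up. Handles: flat bars 8 mm thick, 33 to 57 mm above the bench; the -y one is fixed, the +y one moves. The jaws' top is at 54 mm; the -y jaw has a sprung pad, the +y jaw is a crank with a roller.
- squeeze_point (a point): point midway between the two handles when they are closed, 45 mm above the bench, at x = -90 mm in the pliers' frame (axes as the pliers'). Squeeze here along the pliers' y. Closed, the handles' outer faces stand 15 mm either side of it; open, the moving handle's outer face stands about 32 mm from it on the +y side.
- handle (a joint): moving handle: 0 rad open (as it starts), 0.22 shut. A spring opens it. Squeezing takes 5 to 10 N at the squeeze point; the jaw is tightest at 0.175 (centre), beyond that the handle snaps to 0.22 and stays locked (above 0.20) if the flower's stem is between the jaws; without a part it springs open.
- handle_mid (a point): middle of the moving handle's bar (8 mm thick, 24 mm tall), own x along its length.
- release (a joint): release lever: 0 rad when open (leaning 0.5 rad back to the handles), 0.70 when locked (leaning 0.2 rad to the jaws). It moves with the handle. Pushing its tip 8 mm or more back towards the handles with about 3 to 5 N brings the pliers back over centre and they spring fully open by themselves.
- release_tip (a point): middle of the upper end of the release lever: a flat steel tab 22 mm wide (along the pliers' y), 6 mm thick, 42 mm long, standing up on top of the pliers between handles and jaws, hinged 54 mm above the bench; the tip is about 95 mm above the bench when locked.
- jaw_seat (a point): point midway between the jaws when locked, 39 mm above the bench, the stem's axis when clamped; axes as the pliers'.
- rack: fixed wooden rack: two notched rails 10 mm thick, 60 mm apart (centres), open between them. Five pockets 52 mm apart along own x, pocket 1 nearest the robot (-x end); stems lie along own y. Notches 23 mm wide, 12 mm deep, floor 35 mm above the bench. On each rail 1 to 5 brass studs number a pocket, on the wood at its -x (robot's) side; the far end has none. Origin on the bench below pocket 3.
- pocket_1 (a point): centre of pocket 1, midway between the rails at the height of the notch floors (35 mm above the bench); axes as the rack's. A seated stem's origin is 9 mm above it.
- pocket_2 (a point): centre of pocket 2, midway between the rails at the height of the notch floors (35 mm above the bench); axes as the rack's. A seated stem's origin is 9 mm above it.
- pocket_3 (a point): centre of pocket 3, midway between the rails at the height of the notch floors (35 mm above the bench); axes as the rack's. A seated stem's origin is 9 mm above it.
- pocket_4 (a point): centre of pocket 4, midway between the rails at the height of the notch floors (35 mm above the bench); axes as the rack's. A seated stem's origin is 9 mm above it.
- pocket_5 (a point): centre of pocket 5, midway between the rails at the height of the notch floors (35 mm above the bench); axes as the rack's. A seated stem's origin is 9 mm above it.
- stem_1: frosted pale glass bar, 18 x 18 mm square section, 160 mm long, 86 g, with one thin darker glass band near one end (flush to 1 mm); origin at the bar's centre (9 mm above what it lies on), own x axis along its length. Starts lying on the bench. May be absent (None).
- stem_2: frosted pale glass bar, 18 x 18 mm square section, 140 mm long, 84 g, with two thin darker glass bands near one end (flush to 1 mm); origin at the bar's centre (9 mm above what it lies on), own x axis along its length. Starts lying on the bench. May be absent (None).
- stem_3: frosted pale glass bar, 18 x 18 mm square section, 120 mm long, 82 g, with three thin darker glass bands near one end (flush to 1 mm); origin at the bar's centre (9 mm above what it lies on), own x axis along its length. Starts lying on the bench. May be absent (None).
- stem_4: frosted pale glass bar, 18 x 18 mm square section, 100 mm long, 80 g, with four thin darker glass bands near one end (flush to 1 mm); origin at the bar's centre (9 mm above what it lies on), own x axis along its length. Starts lying on the bench. May be absent (None).
- flower: frosted glass flower, 120 g: stem bar 18 x 18 x 120 mm; flat bloom 49 mm across, 18 mm thick, centred 72 mm from the bar's centre along own +x. Origin at the bar's centre, x along it. Starts on the pliers' narrow wooden rest (12 mm wide, 30 mm high), one end in the jaws, the bloom away from them; the bar's middle sticks out and can be taken from above. In the rack it may point either way.
- glue_jar: bystander: glue jar, 54 mm across, 70 mm high, origin under its centre.
- tape_roll: bystander: roll of tape, 84 mm across, 25 mm high, origin under its centre.
- plane_block: bystander: dark wooden block 90 x 50 x 35 mm, origin under its centre.
Mind the look-alikes: they are no part of the job. Leave any black or green look-alike of the stem_4 alone.

How it is judged:
By the outcome, as a careful person would: the job done as asked, in the order asked, and still so for the second after the job is handed in, with the robot touching nothing.
Of stem_1, stem_2, stem_3, stem_4 only 3 to 4 are there at a start; the rules pass over those that are not, and their reading is None.
At some moment in a run one of stem_1, stem_2, stem_3, stem_4 may be knocked a few centimetres aside while the robot is not near it.
Once in a run the grip may slacken for a moment while it holds something.
It also fails if it takes over 210 s, if anything falls off the work surface, if the arm or the gripper's body presses on something with over 40 N, if the wrist force passes 120 N, or if a joint passes its speed limit or range.

ROBOT

A 7-joint arm with a two-finger parallel gripper is mounted at the origin on the work surface. World frame = base frame: x ahead of the robot, y to its left, z up, the work surface at z = 0. Lengths are in m, angles in rad, forces in N, time in s.
With the tool pointing down it reaches from about 0.425 to 0.875 m from the base axis. Payload 4.7 kg.
Tool frame: the origin (TCP) lies on the centre line of the jaws, within the pads' length; the fingertips stand 22 mm ahead of it and the grasp point (between the pads) lies 3 mm ahead of it; z points along the fingers, y is the line along which they close (so a half turn about z gives the same grasp; the last joint's range is limited). The gripper opens to 87 mm and grips with 3 to 60 N. Pads are 19 mm wide; open, the fingers measure 117 mm over their backs; the gripper's body (75 mm by 190 mm) begins 51 mm behind the grasp point.
Start: joints at [-1.158, 0.321, -0.07, 1.45, 0.023, 1.371, -0.057], TCP at [0.252, 0.599, 0.245] pointing down, gripper open.
Joint ranges: [-2.86, 2.86], [-0.3, 2.09], [-1.38, 1.24], [0.06, 2.45], [-1.56, 4.7], [0.09, 2.05], [-2.69, 2.69]. Speed limits (rad/s): [2.57, 2.57, 3.14, 3.14, 3.14, 3.14, 3.14].

INTERFACE

Orientations are given as a rotation vector (axis times angle).
In Python, from bench import arm gives the robot as it stands. Calls block until the motion is done:
- arm.reach(position, orientation): joint-space move of the TCP to a pose.
- arm.servo_line(position, velocity=0.15, orientation=None, max_force=None): straight line of the TCP; orientation=None keeps the orientation; velocity is the mean speed in m/s. With max_force (N) it stops when the force on the tool has changed by that much, and returns True; else False.
- arm.move_j(angles): joint-space move.
- arm.ungrasp() and arm.close_gripper(): open the fingers fully, or close them until they stop; the grip force is fixed at half the most.
- arm.dwell(seconds).
- arm.inverse_kinematics(position, orientation): joint angles nearest the present ones, or None.
- arm.get_obs(): the state.
- arm.get_image(name): name is "scene" or "top"; returns a dict with "color" (480x640x3 uint8, red, green, blue), "K" (3x3 intrinsics, pixels), "world_to_cam" (4x4, takes a point from world to camera coordinates). Camera axes: x right, y down, z forward; pixel columns grow to the right and rows downward; lengths in m; the calibration is good to about 2 mm. A picture is of the moment at which its call begins. There is no depth.
A pose or a line that the arm cannot do raises arm.PlanningError and nothing moves.
- arm.hand_in(): hands the job in; it is judged then, once.
Trained networks look in the newest picture that a camera, given by its name, has taken for a name from the list of things; names that differ only in an ending like _2 or _b are one class to them, and where a whole thing is asked for, a point or a joint stands for the part that bears it (a point fixed in the world has none). Each returns a list of dicts, best first, with "conf" (0 to 1); they miss things now and then, are a little off and sometimes report something else, mostly with a low value. They report only what shows in the picture. A call takes as long as a camera call. They do not tell look-alikes from the thing itself.
- arm.search_frame(camera, query): "point" ([column, row] in pixels, amid what is visible of it).
- arm.cut_out(camera, query): "mask" (480x640 bool, what is visible of it) and "point" ([column, row] in pixels, amid what is visible of it).
- arm.pinpoint(camera, query): "point" ([column, row] in pixels: a listed point, or the origin of a listed thing).
The state is a dict: "time": time; "joint_pos": joint angles; "qd": joint speeds; "effort": joint torques, N m; "ee_pos": TCP position; "ee_rot": TCP orientation; "ft_force": force on the tool from outside, world axes, zero at the start; "moment": the same for the moment, N m; "grip_width": finger opening in m; "grasp_force": force on a finger pad.
Only numpy, scipy, OpenCV 4.12 (cv2) and the standard library are available. Lean on these libraries where they do the work, as an engineer would, in place of code of your own. Each camera call takes 0.05 s, during which the arm holds its last target. There are 200 camera calls.

## Working session

There is one attempt and no reset: what is moved stays moved. The work goes in short steps, each a Python script; the robot and the scene stay as the last script left them, time stands still between calls to the robot, and variables do not carry over. Pictures are saved under pics/ and viewed, at most 14 in all, crops included, and the job is handed in when it is done.

```bash
ls; mkdir -p pics
python3 - <<'E'
from bench import arm
import cv2
for c in ("scene","top"):
    im=arm.get_image(c); cv2.imwrite(f"pics/{c}0.png",im["color"][:,:,::-1]); print(c,im["K"].tolist(),im["world_to_cam"].round(4).tolist())
print({k:v for k,v in arm.get_obs().items()})
E
```

```text
pics
scene [[582.0688806344649, 0.0, 311.00124699210113], [0.0, 582.0688806344649, 233.08751165068054], [0.0, 0.0, 1.0]] [[-0.7976, 0.6032, 0.0013, 0.464], [0.3357, 0.4458, -0.8298, -0.1028], [-0.5011, -0.6614, -0.558, 1.6341], [0.0, 0.0, 0.0, 1.0]]
top [[485.88275472351046, 0.0, 315.9598132180756], [0.0, 485.88275472351046, 240.47697008579104], [0.0, 0.0, 1.0]] [[0.0243, -0.9997, -0.001, -0.0338], [-0.9841, -0.0237, -0.1763, 0.5811], [0.1762, 0.0053, -0.9843, 0.9222], [0.0, 0.0, 0.0, 1.0]]
{'time': 0.1, 'joint_pos': array([-1.15792782,  0.32177869, -0.07006484,  1.45154192,  0.02256819,
        1.37078579, -0.05691683]), 'qd': array([ 0.00080724, -0.00226908, -0.00051145, -0.00287169, -0.00103527,
       -0.0019562 ,  0.00117413]), 'effort': array([ 4.88070964e-04, -4.92569661e+01, -4.05396894e-01, -3.13401890e+01,
       -6.42391155e-02,  3.94225633e-02,  6.18197760e-05]), 'ee_pos': array([0.25225393, 0.59856851, 0.24355688]), 'ee_rot': array([-6.22209355e-01, -3.07907703e+00,  2.67847458e-03]), 'ft_force': array([ 0.28940044, -0.09806601, -0.37384336]), 'moment': array([-0.03799956,  0.01140331, -0.01192182]), 'grasp_force': 0.0, 'grip_width': 0.08706042874949331}
```

View pics/scene0.png

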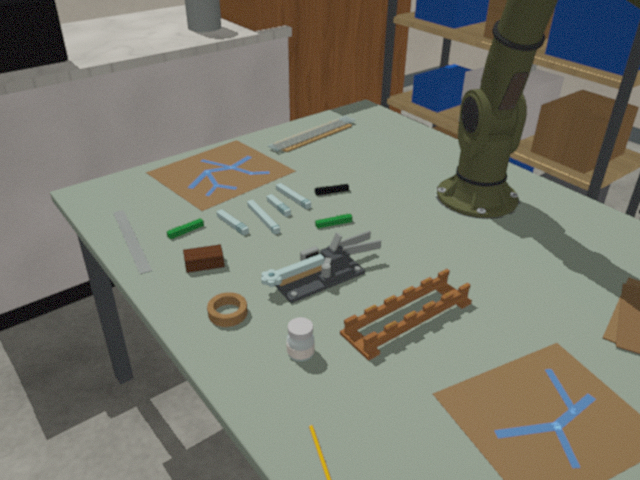

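View pics/top0.png

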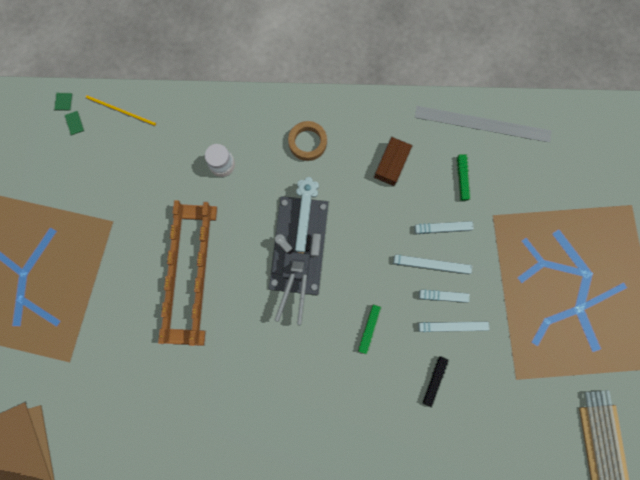

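```bash
cat > h.py <<'E'
from bench import arm
import numpy as np, cv2
from scipy.spatial.transform import Rotation as R
from scipy.optimize import least_squares
CAM={}
def shot(c):
    im=arm.get_image(c); CAM[c]=(im["K"],im["world_to_cam"]); return im["color"]
def proj(c,P):
    K,T=CAM[c]; q=(np.atleast_2d(P)@T[:3,:3].T+T[:3,3])@K.T; return q[:,:2]/q[:,2:]
def onz(c,uv,z):
    K,T=CAM[c]; d=T[:3,:3].T@np.linalg.solve(K,[uv[0],uv[1],1]); o=-T[:3,:3].T@T[:3,3]
    return o+d*(z-o[2])/d[2]
def tri(uvs):  # {cam:uv} -> point, residual px
    r=least_squares(lambda p:np.concatenate([proj(c,p)[0]-uv for c,uv in uvs.items()]),[.6,0,.04])
    return r.x,np.abs(r.fun).max()
def mom(m):
    M=cv2.moments(m.astype(np.uint8),True); a=M["m00"]
    return np.array([M["m10"]/a,M["m01"]/a]), .5*np.arctan2(2*M["mu11"],M["mu20"]-M["mu02"]), a
def box(x,y,z,yaw,L,w=.018):
    g=np.array([[i,j,k] for i in(-1,1) for j in(-1,1) for k in(-1,1)])*[L/2,w/2,w/2]
    return g@R.from_euler('z',yaw).as_matrix().T+[x,y,z]
def hullmom(c,P):
    h=cv2.convexHull(proj(c,P).astype(np.float32)); M=cv2.moments(h); a=M["m00"]
    return np.array([M["m10"]/a,M["m01"]/a]),.5*np.arctan2(2*M["mu11"],M["mu20"]-M["mu02"]),a
def fit(c,m,L,z=.009):
    """pose (x,y,yaw) of a bar lying with centre height z from a mask"""
    ce,an,_=mom(m); p=onz(c,ce,z)
    d=np.array([np.cos(an),np.sin(an)])*20; e=onz(c,ce+d,z)-onz(c,ce-d,z)
    def f(q):
        a,b,_=hullmom(c,box(q[0],q[1],z,q[2],L)); return [*(a-ce),30*np.sin(b-an)]
    return least_squares(f,[p[0],p[1],np.arctan2(e[1],e[0])]).x
def down(yaw): # tool down, closing axis y at angle yaw+90deg from x axis (tool x along yaw)
    return (R.from_euler('z',yaw)*R.from_euler('x',np.pi)).as_rotvec()
E
cat > look.py <<'E'
from h import *
for c in("top","scene"):
    col=shot(c)
    for d in arm.cut_out(c,"stem_1"):
        m=d["mask"]; ce,an,a=mom(m); rgb=col[m].mean(0).round()
        if d["conf"]<.3: continue
        (w,h)=cv2.minAreaRect(np.argwhere(m).astype(np.float32))[1]
        ce2=onz(c,ce,.009); dd=np.array([np.cos(an),np.sin(an)])*max(w,h)/2
        L=np.linalg.norm(onz(c,ce+dd,.009)-onz(c,ce-dd,.009))
        print(c,round(d["conf"],2),ce.round(),rgb,"L",L.round(3),fit(c,m,L).round(4))
E
python3 look.py
python3 - <<'E'
from h import *
for c in("top","scene"): shot(c)
for n in "pliers squeeze_point handle_mid release_tip jaw_seat rack pocket_1 pocket_2 pocket_3 pocket_4 pocket_5 flower glue_jar tape_roll plane_block".split():
    u={}
    for c in("top","scene"):
        r=arm.pinpoint(c,n)
        if n.startswith("pocket") or n=="release_tip": pass
        if r: u[c]=np.array(r[0]["point"]); cf=[round(x["conf"],2) for x in r[:5]]; print(n,c,cf,u[c].round(1))
    if len(u)==2: p,e=tri(u); print("   ",p.round(4),"res",e.round(2))
im=cv2.imread("pics/top0.png")
v=cv2.resize(im[205:345,385:500],None,fx=5,fy=4.2,interpolation=cv2.INTER_CUBIC); cv2.imwrite("pics/stems.png",v)
E
```

```text
top 0.96 [442. 296.] [143. 165. 166.] L 0.103 [ 0.4808 -0.2814 -1.6285]
top 0.92 [435. 381.] [34. 36. 37.] L 0.101 [ 0.3123 -0.2627 -0.3684]
top 0.85 [443. 227.] [144. 166. 168.] L 0.119 [ 0.624  -0.2858 -1.4918]
top 0.75 [432. 264.] [147. 168. 169.] L 0.162 [ 0.5452 -0.2597 -1.6861]
top 0.75 [453. 326.] [152. 173. 174.] L 0.142 [ 0.42   -0.3003 -1.5308]
top 0.74 [368. 330.] [ 33. 122.  61.] L 0.102 [ 0.4086 -0.1297 -0.2975]
top 0.64 [462. 176.] [ 27. 111.  53.] L 0.101 [ 0.7368 -0.3299 -3.089 ]
scene 0.88 [264. 217.] [147. 164. 160.] L 0.177 [ 0.543  -0.2553  1.4363]
scene 0.86 [333. 221.] [ 40. 109.  54.] L 0.101 [ 0.4095 -0.1307  2.8518]
scene 0.83 [185. 229.] [ 42. 108.  56.] L 0.105 [ 0.7337 -0.3306 -3.1164]
scene 0.82 [232. 222.] [137. 155. 151.] L 0.134 [ 0.6225 -0.2883  1.6445]
scene 0.79 [279. 205.] [134. 152. 149.] L 0.114 [ 0.478  -0.2815  1.5195]
scene 0.74 [332. 190.] [34. 37. 35.] L 0.102 [ 0.3093 -0.2618  2.7754]
scene 0.69 [294. 196.] [138. 154. 149.] L 0.153 [ 0.4173 -0.2947  1.6003]
pliers scene [0.72] [329.7 265.4]
squeeze_point top [0.96, 0.59, 0.33, 0.27] [295.3 
[... 1061 characters left out ...]
ene [0.94, 0.83, 0.76, 0.72, 0.61] [427.8 292.2]
    [0.5631 0.2565 0.1033] res 29.0
pocket_5 top [0.9, 0.82, 0.78, 0.66, 0.64] [190.4 222.5]
pocket_5 scene [0.94, 0.83, 0.76, 0.72, 0.61] [427.8 292.2]
    [0.5631 0.2565 0.1033] res 29.0
flower top [0.85] [304.9 226.1]
flower scene [0.68] [297.  264.3]
    [0.616  0.001  0.0408] res 2.09
glue_jar top [0.84] [220.6 166.5]
glue_jar scene [0.75] [301.1 353.4]
    [7.497e-01 1.912e-01 1.000e-04] res 0.28
tape_roll top [0.57] [305.9 142.3]
tape_roll scene [0.93, 0.72, 0.33] [225.5 313.6]
    [0.8096 0.0066 0.0028] res 0.86
plane_block top [0.64] [388.6 164.4]
plane_block scene [0.96, 0.4, 0.27] [205.3 264.5]
    [ 0.7618 -0.1727  0.0027] res 0.02
```

View pics/stems.png

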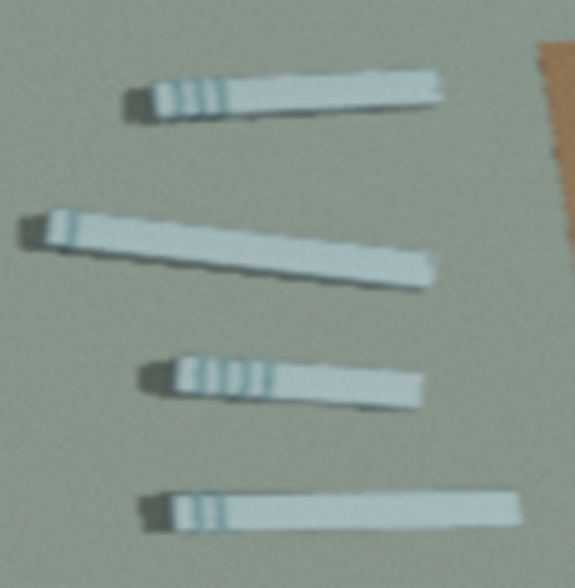

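```bash
cat > meas.py <<'E'
from h import *
D={}
for k in range(4):
  for c in("top","scene"):
    shot(c)
    for n in ("squeeze_point","jaw_seat","release_tip","flower","rack","pocket_1"):
        for r in arm.pinpoint(c,n):
            if n=="pocket_1" or r is not None: D.setdefault((n,c),[]).append((k,r["conf"],*r["point"]))
P={}
for n in ("squeeze_point","jaw_seat","release_tip","flower","rack"):
    u={}
    for c in("top","scene"):
        a=np.array([v for v in D.get((n,c),[]) ]); b=a[a[:,1]>=.5] if len(a) else a
        if len(b): u[c]=np.median(b[:,2:],0); print(n,c,len(b),b[:,2:].std(0).round(1),u[c].round(1))
    if len(u)==2: p,e=tri(u); P[n]=p; print("  ",p.round(4),e.round(2))
# pockets: cluster by ray at z=.035 along rack direction
for c in("top","scene"):
    a=np.array(D[("pocket_1",c)]); w=np.array([onz(c,p,.035) for p in a[:,2:]])[:,:2]
    s=a[:,1]>.3
    o=np.argsort(w[:,0]); print(c); print(np.c_[w[o],a[o,1]].round(3).tolist())
np.save("D.npy",D,allow_pickle=True)
for c in("top","scene"):
    r=arm.cut_out(c,"flower")
    if r:
        m=r[0]["mask"]; print(c,r[0]["conf"],mom(m))
        im=shot(c); v=im.copy(); y,x=np.argwhere(m).min(0); 
    
im=cv2.imread("pics/top0.png"); cv2.imwrite("pics/pl.png",cv2.resize(im[175:345,255:345],None,fx=3.5,fy=3.5,interpolation=cv2.INTER_CUBIC))
v=np.zeros((600,800,3),np.uint8); a=cv2.resize(im[195:350,150:225],None,fx=3.8,fy=3.8,interpolation=cv2.INTER_CUBIC); b=cv2.resize(im[175:345,255:345],None,fx=3.5,fy=3.5,interpolation=cv2.INTER_CUBIC)
v[:a.shape[0],:a.shape[1]]=a; v[:b.shape[0],320:320+b.shape[1]]=b; cv2.imwrite("pics/both.png",v)
E
python3 meas.py
```

```text
squeeze_point top 4 [1.  1.2] [297.4 307.2]
squeeze_point scene 5 [ 2.8 33.1] [364.8 242.4]
   [0.4451 0.0176 0.0396] 3.24
jaw_seat top 5 [55.7 21.3] [304. 243.]
jaw_seat scene 5 [ 5.7 38. ] [313.4 258.3]
   [0.5777 0.0042 0.0433] 0.15
release_tip top 3 [ 2.6 12. ] [296.7 269. ]
release_tip scene 5 [29.9  7.5] [338. 233.]
   [0.5181 0.0155 0.0944] 0.26
flower top 4 [2.  1.6] [304.1 222.8]
flower scene 4 [1.1 2. ] [298.1 263.9]
   [0.6195 0.0045 0.0463] 0.61
rack top 5 [45.5 52.9] [191.2 271.9]
rack scene 2 [0.4 0.3] [405.7 316.8]
   [0.5168 0.2395 0.0033] 0.67
top
[[0.411, 0.246, 0.89], [0.411, 0.249, 0.8], [0.412, 0.249, 0.66], [0.415, 0.247, 0.89], [0.459, 0.243, 0.7], [0.464, 0.249, 0.58], [0.464, 0.243, 0.7], [0.468, 0.238, 0.59], [0.508, 0.243, 0.74], [0.513, 0.242, 0.75], [0.514, 0.24, 0.79], [0.517, 0.238, 0.61], [0.563, 0.241, 0.78], [0.564, 0.241, 0.78], [0.566, 0.243, 0.74], [0.567, 0.245, 0.68], [0.61, 0.237, 0.93], [0.614, 0.239, 0.89], [0.614, 0.238, 0.56], [0.62, 0.008, 0.24], [0.738, 0.177, 0.48]]
scene
[[0.405, 0.246, 0.62], [0.412, 0.244, 0.63], [0.412, 0.246, 0.69], [0.415, 0.253, 0.84], [0.444, 0.232, 0.87], [0.449, 0.242, 0.64], [0.455, 0.247, 0.96], [0.459, 0.242, 0.85], [0.515, 0.247, 0.59], [0.517, 0.246, 0.81], [0.518, 0.251, 0.58], [0.521, 0.243, 0.64], [0.561, 0.24, 0.84], [0.564, 0.236, 0.61], [0.568, 0.238, 0.97], [0.568, 0.238, 0.78], [0.614, 0.241, 0.65], [0.616, 0.237, 0.9], [0.619, 0.246, 0.97], [0.62, 0.247, 0.91], [0.818, 0.031, 0.35], [0.824, 0.037, 0.73]]
top 0.65 (array([303.90111111, 210.36111111]), np.float64(-1.4614914160436054), 900.0)
scene 0.76 (array([291.20101138, 270.73324905]), np.float64(-0.3522513700419318), 791.0)
```

View pics/both.png

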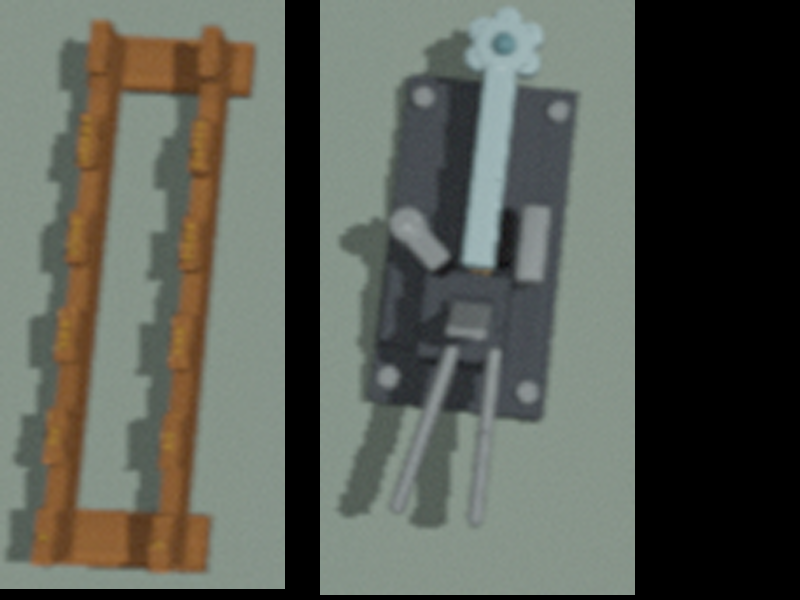

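```bash
cat > rackfit.py <<'E'
from h import *
from scipy.optimize import minimize
S=4; I={}
for c in("top","scene"):
    shot(c); im=cv2.imread(f"pics/{c}0.png"); hsv=cv2.cvtColor(im,cv2.COLOR_BGR2HSV)
    m=((hsv[...,0]<20)&(hsv[...,1]>120)).astype(np.uint8)
    box_=(150,195,75,160) if c=="top" else (330,260,155,105); I[c]=(box_,m)
def faces(q):
    x,y,yaw,e,pw=q; Rm=R.from_euler('z',yaw).as_matrix(); F=[]
    xs=[-e]; zs=[.047]
    for k in range(-2,3):
        xs+=[.052*k-.0115]*2+[.052*k+.0115]*2; zs+=[.047,.035,.035,.047]
    xs+=[e]; zs+=[.047]; xs=np.array(xs); zs=np.array(zs)
    for s in(-.03,.03):
        for t in(-.005,.005):
            F+= [np.c_[np.r_[xs,xs[::-1]],np.full(2*len(xs),s+t),np.r_[zs,zs*0]]]
        for i in range(len(xs)-1):
            F.append(np.array([[xs[i],s-.005,zs[i]],[xs[i+1],s-.005,zs[i+1]],[xs[i+1],s+.005,zs[i+1]],[xs[i],s+.005,zs[i]]]))
        for X in(-e,e): F.append(np.array([[X,s-.005,0],[X,s+.005,0],[X,s+.005,.047],[X,s-.005,.047]]))
    return [f@Rm.T+[x,y,0] for f in F]
def cost(q,cams,ret=False):
    tot=0
    for c in cams:
        (u,v,w,h),m=I[c]; acc=np.zeros((h*S,w*S),np.uint8)
        for f in faces(q):
            p=((proj(c,f)-[u,v]+.5)*S-.5)*16; cv2.fillPoly(acc,[p.round().astype(np.int32)],1,shift=4)
        r=cv2.resize(acc.astype(np.float32),(w,h),interpolation=cv2.INTER_AREA); g=m[v:v+h,u:u+w]
        # end plates unmodelled: weigh only pixels not between rails at ends
        o=np.array([q[0],q[1],0]); 
        W=np.ones((h,w),np.float32)
        for sx in(-1,1):
            P=np.array([[sx*(q[3]-.06),j,0] for j in(-.025,.025)]+[[sx*(q[3]+.02),j,0] for j in(.025,-.025)])@R.from_euler('z',q[2]).as_matrix().T+o
            P2=np.array([[sx*(q[3]-.06),j,0] for j in(-.036,-.07)]+[[sx*(q[3]+.02),j,0] for j in(-.07,-.036)])@R.from_euler('z',q[2]).as_matrix().T+o
            for Q in(P,P2): cv2.fillPoly(W,[(proj(c,Q)-[u,v]).round().astype(np.int32)],0)
        W=np.maximum(W,r); tot+=(W*np.abs(r-g)).sum()
    return tot
for cams in(("top",),("scene",),("top","scene")):
    best=None
    for dx in(-.004,0,.004):
      x0=[.514+dx,.243,-.04,.13,0]; sim=np.array([x0]+[np.array(x0)+d for d in np.diag([.006,.004,.03,.008,.001])])
      r=minimize(cost,x0,args=(cams,),method="Nelder-Mead",options=dict(initial_simplex=sim,maxiter=400,xatol=1e-5,fatol=.05))
      if best is None or r.fun<best.fun: best=r
    print(cams,best.x[:4].round(4),round(best.fun,1))
cs=[cv2.imread("pics/top0.png")]
for n,uv in dict(fix_in=(305,275),fix_end=(299.6,323.6),mov_end=(277.3,320.1)).items(): print(n,onz("top",uv,.057).round(4))
for n,uv in dict(fl1=(500,70),fl2=(480,265)).items(): print(n,onz("top",((uv[0]-320)/3.5+255,uv[1]/3.5+175),.048).round(4))
for n,uv in dict(pr1=(578,93),pr2=(543,420),pl1=(405,75),pl2=(365,402)).items(): print(n,onz("top",((uv[0]-320)/3.5+255,uv[1]/3.5+175),.012).round(4))
E
python3 rackfit.py
```

```text
('top',) [ 0.5153  0.2434 -0.0285  0.1421] 741.5
('scene',) [ 0.5137  0.2433 -0.0262  0.14  ] 1111.1
('top', 'scene') [ 0.5138  0.2433 -0.0288  0.1407] 1856.1
fix_in [5.113e-01 2.000e-04 5.700e-02]
fix_end [0.4168 0.0079 0.057 ]
mov_end [0.4224 0.0513 0.057 ]
fl1 [0.6765 0.0021 0.048 ]
fl2 [0.5609 0.0104 0.048 ]
pr1 [ 0.6732 -0.0444  0.012 ]
pr2 [ 0.4757 -0.0279  0.012 ]
pl1 [0.6819 0.0606 0.012 ]
pl2 [0.4837 0.0766 0.012 ]
```

```bash
cat >> rackfit.py <<'E'
out=np.zeros((600,800,3),np.uint8); ox=0
for c in("top","scene"):
    (u,v,w,h),m=I[c]; im=cv2.imread(f"pics/{c}0.png")[v:v+h,u:u+w]; s=3.7 if c=="top" else 3
    a=cv2.resize(im,None,fx=s,fy=s,interpolation=cv2.INTER_CUBIC); mm=cv2.resize(m[v:v+h,u:u+w],(a.shape[1],a.shape[0]))
    cs,_=cv2.findContours(mm,cv2.RETR_LIST,cv2.CHAIN_APPROX_NONE); cv2.drawContours(a,cs,-1,(255,0,0),1)
    for f in faces(best.x): cv2.polylines(a,[((proj(c,f)-[u,v]+.5)*s).round().astype(np.int32)],True,(0,255,0),1)
    out[:a.shape[0],ox:ox+a.shape[1]]=a[:600,:800-ox]; ox+=a.shape[1]+5
cv2.imwrite("pics/fit.png",out)
E
python3 rackfit.py >/dev/null
```

```text
(no output)
```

View pics/fit.png

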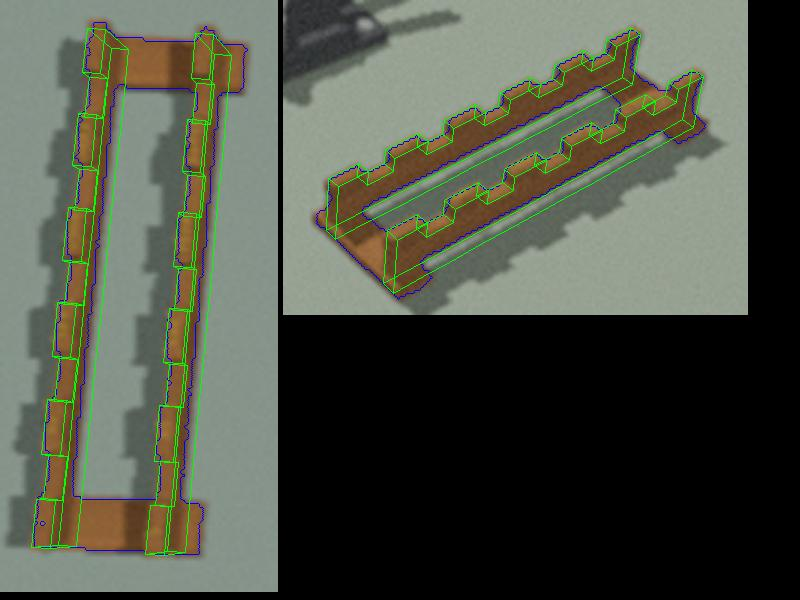

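```bash
sed -i 's/np.r_\[zs,zs\*0\]/np.r_[zs,zs*0+pw]/; s/\[\[X,s-.005,0\],\[X,s+.005,0\]/[[X,s-.005,pw],[X,s+.005,pw]/; s/x0=\[.514+dx,.243,-.04,.13,0\]/x0=[.514+dx,.243,-.04,.14,.012]/; s/.008,.001\])/.005,.004])/; s/best.x\[:4\]/best.x/' rackfit.py; python3 rackfit.py | head -3
```

```text
('top',) [ 0.5142  0.2424 -0.03    0.1408  0.0221] 299.8
('scene',) [ 0.5134  0.2446 -0.0305  0.1358  0.0175] 385.7
('top', 'scene') [ 0.5148  0.2435 -0.0305  0.1387  0.0159] 858.4
```

View pics/fit.png

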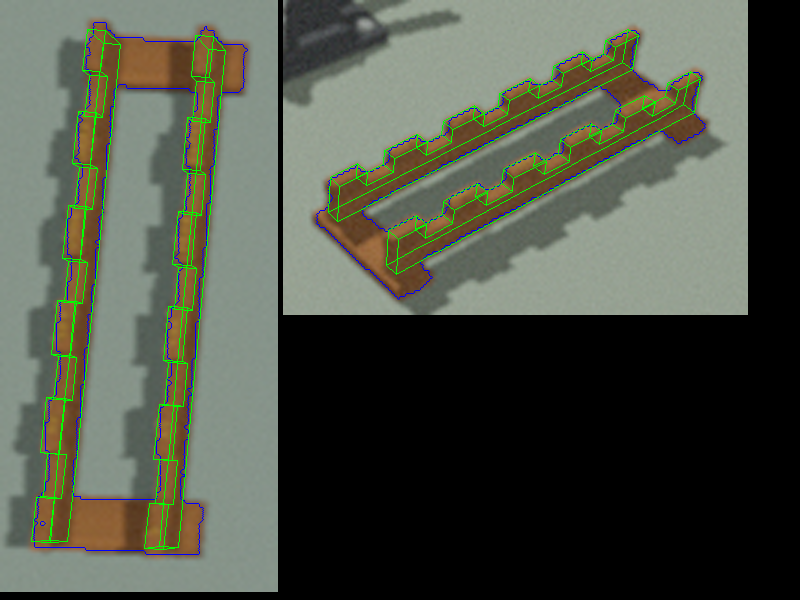

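```bash
cat >> h.py <<'E'
PY=-.081; PO=np.array([.5365,.0095])
def pl(x,y): return PO+R.from_euler('z',PY).as_matrix()[:2,:2]@[x,y]
RY=-.032; RO=np.array([.5143,.2435])
def rk(k,y=0,dx=0): return RO+R.from_euler('z',RY).as_matrix()[:2,:2]@[.052*(k-3)+dx,y]
def ori(p,yaw):
    """tool-down orientation (half turn free) with the least strained last joint"""
    b=None
    for y in(yaw,yaw+np.pi):
        q=arm.inverse_kinematics(p,down(y))
        if q is not None and (b is None or abs(q[6])<b[0]): b=(abs(q[6]),down(y))
    return b[1]
def st(msg=""):
    o=arm.get_obs(); print(msg,"t",round(o["time"],1),"p",o["ee_pos"].round(4),"w",round(o["grip_width"],4),"gf",round(o["grasp_force"],1),"F",o["ft_force"].round(1)); return o
E
python3 - <<'E'
from h import *
s=pl(-.09,0); print(s); O=ori([*s,.2],PY)
arm.reach([*s,.2],O); st("above")
hit=arm.servo_line([*s,.048],.1,max_force=15); st(hit)
arm.close_gripper(); st("closed")
arm.dwell(.3); st()
arm.ungrasp(); st("open")
arm.servo_line([*s,.2],.2); st()
s=[.45,.3,.3]; arm.reach(s,ori(s,PY)); st()
c=shot("scene"); t=shot("top")
v=np.zeros((600,800,3),np.uint8); a=cv2.resize(t[175:345,255:345,::-1],None,fx=3.5,fy=3.5); b=cv2.resize(c[220:310,250:390,::-1],None,fx=3.4,fy=3.4)
v[:a.shape[0],:a.shape[1]]=a; v[:b.shape[0],320:320+b.shape[1]]=b; cv2.imwrite("pics/lock.png",v)
E
```

```text
[0.44679508 0.01678203]
above t 7.4 p [0.447  0.0177 0.2001] w 0.087 gf 0.0 F [-0.3 -0.1 -0.8]
False t 9.1 p [0.4473 0.0169 0.0485] w 0.0868 gf 0.0 F [ 0.6  0.2 -0. ]
closed t 10.1 p [0.4453 0.0175 0.0478] w 0.029 gf 30.0 F [-5.5  2.8  3.7]
 t 10.3 p [0.4453 0.0175 0.0478] w 0.0291 gf 30.0 F [-4.6  3.2  4.1]
open t 11.5 p [0.4468 0.0168 0.048 ] w 0.0868 gf 0.0 F [ 0.1 -0.9 -0.4]
 t 12.4 p [0.446  0.0167 0.1989] w 0.0867 gf 0.0 F [-0.3 -0.4 -0.2]
 t 13.6 p [0.4507 0.2979 0.2992] w 0.0867 gf 0.0 F [ 0.  -0.5 -0.3]
```

View pics/lock.png

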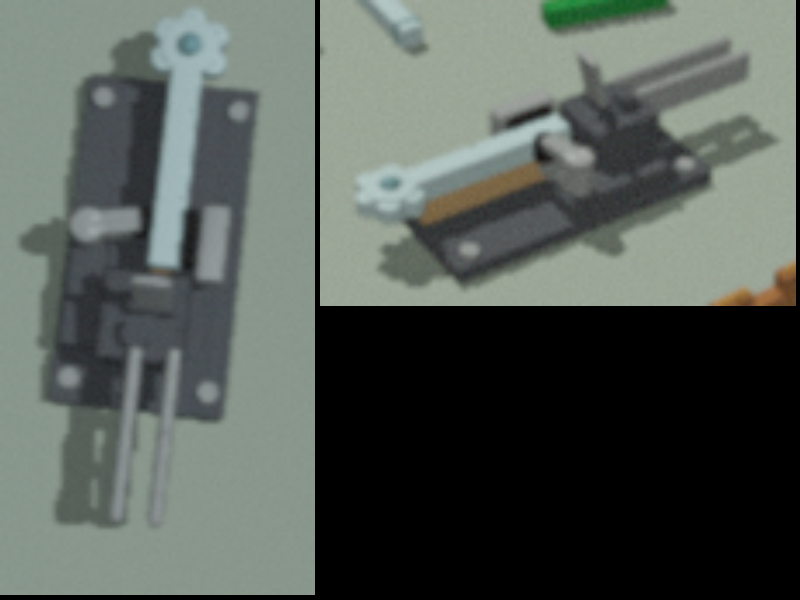

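```bash
cat >> h.py <<'E'
LEN={1:.16,2:.14,3:.12,4:.10}
def find(n,c="top",z=.009,near=None):
    col=shot(c); b=None
    for d in arm.cut_out(c,"stem_1"):
        m=d["mask"]
        if m.sum()<50 or col[m].mean(0).min()<100: continue
        ce,an,_=mom(m); (w,h)=cv2.minAreaRect(np.argwhere(m).astype(np.float32))[1]
        dd=np.array([np.cos(an),np.sin(an)])*max(w,h)/2
        L=np.linalg.norm(onz(c,ce+dd,z)-onz(c,ce-dd,z)); q=fit(c,m,LEN[n],z)
        q[2]%=np.pi
        e=abs(L-LEN[n])-.002 if near is None else np.linalg.norm(q[:2]-near)
        if (b is None or e<b[0]) and e<(.012 if near is None else .05): b=(e,q,L)
    if b: print("stem",n,"at",b[1].round(4),"L",round(b[2],3)); return b[1]
    print("stem",n,"not found")
def flip(p,y1,p2,y2):
    b=[]
    for f in(0,np.pi):
        q=arm.inverse_kinematics(p,down(y1+f)); q2=arm.inverse_kinematics(p2,down(y2+f))
        b.append(9 if q is None or q2 is None else max(abs(q[6]),abs(q2[6])))
    return (0,np.pi)[int(np.argmin(b))]
def pick(n,off,shift,zt,two=True):
    """off: grip offset along stem (+ = towards +y), shift: start offset across (+x world); zt: TCP height for grip"""
    q=find(n); a=q[2]; d=np.array([np.cos(a),np.sin(a)]); nrm=np.array([d[1],-d[0]])  # nrm ~ +x
    g=q[:2]+off*d; s=g+shift*nrm; t=rk(n,off); f=flip([*s,.25],a,[*t,.25],RY+np.pi/2); O=down(a+f)
    arm.reach([*s,.15],O)
    if arm.servo_line([*s,.027],.12,max_force=12): st("HIT"); raise SystemExit
    arm.close_gripper(); o=st("grip"); 
    if zt>.03:
        arm.ungrasp(); p=o["ee_pos"][:2]; arm.servo_line([*p,zt],.05); arm.close_gripper(); st("regrip")
    p=arm.get_obs()["ee_pos"][:2]; arm.servo_line([*p,.25],.25); st("lifted"); return f
def place(n,off,f,ztcp,dx=0,dy=0):
    t=rk(n,off+dy,dx); O=down(RY+np.pi/2+f)
    arm.reach([*t,.25],O); arm.servo_line([*t,ztcp+.03],.2); st("over")
    h=arm.servo_line([*t,ztcp],.05,max_force=6); st(f"down hit={h}"); return h
def leave(z=.25):
    arm.ungrasp(); p=arm.get_obs()["ee_pos"]; arm.servo_line([p[0],p[1],z],.2); st("left")
E
python3 - <<'E'
from h import *
f=pick(1,.050,0,.027); print(f)
place(1,.050,f,.0625)
E
```

```text
stem 1 at [ 0.5451 -0.2602  1.4567] L 0.163
grip t 18.0 p [ 0.5508 -0.2105  0.027 ] w 0.0175 gf 30.0 F [ 0.3 -0.2  0.1]
lifted t 19.1 p [ 0.55   -0.21    0.2485] w 0.0177 gf 30.0 F [-0.2  0.1 -1.8]
0
over t 21.9 p [0.4129 0.2971 0.0935] w 0.0178 gf 30.0 F [ 0.4 -0.2 -0. ]
down hit=True t 22.5 p [0.4113 0.2964 0.0618] w 0.0177 gf 30.0 F [-1.3 -1.3  6.4]
```

Run:
```python
from h import *
leave(); s=[.5,.0,.35]; arm.reach(s,ori(s,RY+np.pi/2)); 
find(1,"top",.044,rk(1)); find(1,"scene",.044,rk(1)); print(rk(1),RY+np.pi/2)
v=np.zeros((600,800,3),np.uint8); a=cv2.resize(shot("top")[195:350,140:230,::-1],None,fx=3.6,fy=3.6); b=cv2.resize(shot("scene")[260:365,330:485,::-1],None,fx=3,fy=3)
v[:a.shape[0],:a.shape[1]]=a; v[:b.shape[0],330:330+b.shape[1]]=b; cv2.imwrite("pics/r1.png",v)
```

```text
left t 24.9 p [0.4101 0.2957 0.2488] w 0.0867 gf 0.0 F [-0.2  0.6  0. ]
stem 1 at [0.4108 0.2469 1.5292] L 0.16
stem 1 at [0.4082 0.2477 1.5243] L 0.17
[0.41035324 0.24682743] 1.5387963267948965
```

View pics/r1.png

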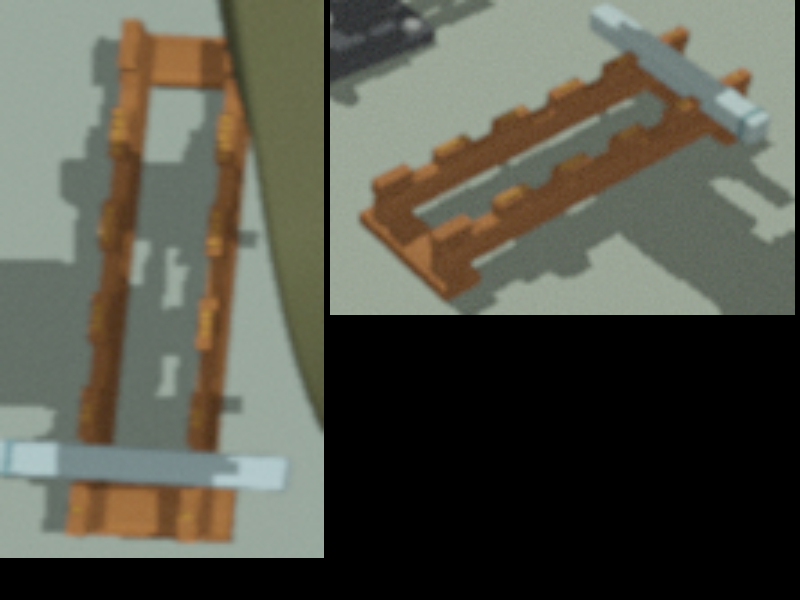

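Run:
```python
from h import *
f=pick(2,0,-.012,.035); print(f)
place(2,0,f,.0772)
```

```text
stem 2 at [ 0.4195 -0.2998  1.6057] L 0.144
grip t 30.2 p [ 0.4076 -0.3002  0.027 ] w 0.0178 gf 30.0 F [0.4 0.2 0.1]
regrip t 33.0 p [ 0.4076 -0.3002  0.035 ] w 0.0175 gf 30.0 F [-0.1  0.6 -1.3]
lifted t 34.0 p [ 0.4069 -0.2998  0.2487] w 0.0175 gf 30.0 F [-0.8  0.2 -1. ]
0
over t 36.8 p [0.4633 0.2454 0.1083] w 0.0173 gf 30.0 F [-0.  -0.6 -0.9]
down hit=False t 37.6 p [0.4624 0.2452 0.0772] w 0.0173 gf 30.0 F [-0.4  0.5 -0.1]
```

```bash
cat > chk.py <<'E'
import sys
from h import *
leave(); s=[.47,-.1,.35]; arm.reach(s,ori(s,RY+np.pi/2)); st()
for k in range(1,int(sys.argv[1])+1):
    print(rk(k).round(4)); [find(k,c,.044,rk(k)) for c in("top","scene")]
v=np.zeros((600,800,3),np.uint8); a=cv2.resize(shot("top")[195:350,140:230,::-1],None,fx=3.6,fy=3.6); b=cv2.resize(shot("scene")[260:365,330:485,::-1],None,fx=3,fy=3)
v[:a.shape[0],:a.shape[1]]=a; v[:b.shape[0],330:330+b.shape[1]]=b; cv2.imwrite(f"pics/r{sys.argv[1]}.png",v)
E
python3 chk.py 2
```

```text
left t 39.9 p [0.4616 0.2448 0.2487] w 0.087 gf 0.0 F [-0.1  0.1 -1.2]
 t 41.2 p [ 0.4702 -0.0982  0.3495] w 0.087 gf 0.0 F [-1.1  0.7 -0.1]
[0.4104 0.2468]
stem 1 at [0.4105 0.2476 1.5364] L 0.158
stem 1 at [0.41   0.2452 1.5408] L 0.171
[0.4623 0.2452]
stem 2 at [0.4642 0.245  1.5413] L 0.143
stem 2 at [0.4612 0.2457 1.5412] L 0.148
```

View pics/r2.png

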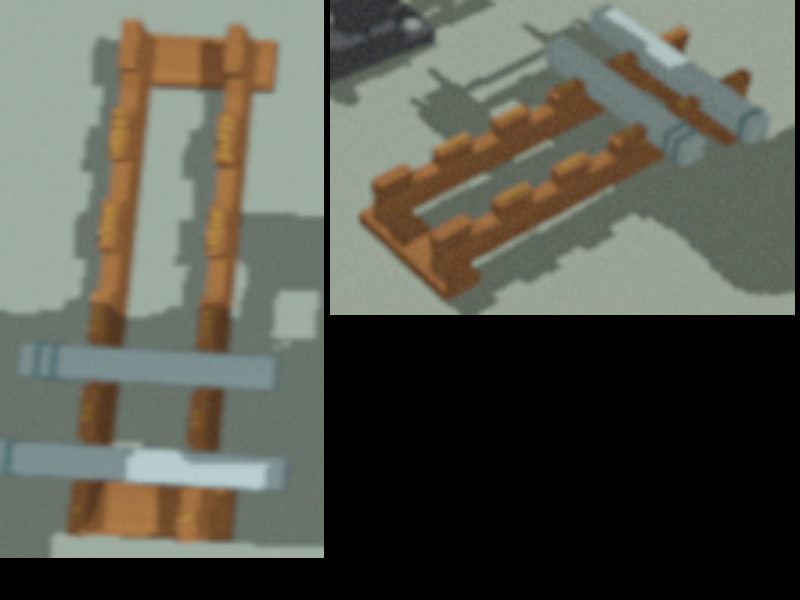

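```bash
cat > do.py <<'E'
import sys
from h import *
n=int(sys.argv[1]); f=pick(n,0,0,.035)
w=arm.get_obs()["grip_width"]
if w<.015: print("LOST"); raise SystemExit(1)
h=place(n,0,f,.0772)
if h or arm.get_obs()["grip_width"]<.015: print("STOP"); raise SystemExit(1)
E
python3 do.py 3 && python3 chk.py 3
```

```text
stem 3 not foundTraceback (most recent call last):
  File "do.py", line 3, in <module>
    n=int(sys.argv[1]); f=pick(n,0,0,.035)
                          ~~~~^^^^^^^^^^^^
  File "h.py", line 69, in pick
    q=find(n); a=q[2]; d=np.array([np.cos(a),np.sin(a)]); nrm=np.array([d[1],-d[0]])  # nrm ~ +x
                 ~^^^
TypeError: 'NoneType' object is not subscriptable
```

```bash
sed -i "s|        e=abs(L-LEN\[n\])|        if near is None and q[1]>.1: continue\n        e=abs(L-LEN[n])|" h.py
sed -i 's/^from h import \*$/from h import *\nif arm.get_obs()["ee_pos"][1]<.15: arm.reach([.45,.3,.3],ori([.45,.3,.3],RY+np.pi\/2))/' do.py
python3 do.py 3 && python3 chk.py 3
```

```text
stem 3 at [ 0.6237 -0.2854  1.6533] L 0.123
grip t 48.0 p [ 0.6236 -0.2855  0.027 ] w 0.0178 gf 30.0 F [ 0.1  0.1 -0.1]
regrip t 50.7 p [ 0.6236 -0.2854  0.035 ] w 0.0171 gf 30.0 F [ 0.2  0.7 -0.2]
lifted t 51.7 p [ 0.6231 -0.2849  0.2484] w 0.0169 gf 30.0 F [-0.5 -0.1 -1.1]
over t 54.5 p [0.5154 0.2434 0.1083] w 0.0175 gf 30.0 F [ 0.9 -0.1 -0.2]
down hit=False t 55.3 p [0.5145 0.2434 0.0772] w 0.0172 gf 30.0 F [-0.2  0.4 -1. ]
left t 57.6 p [0.5136 0.2433 0.2489] w 0.0873 gf 0.0 F [ 0.2  0.7 -0.1]
 t 59.0 p [ 0.4702 -0.0981  0.3495] w 0.0872 gf 0.0 F [0.4 0.2 1.2]
[0.4104 0.2468]
stem 1 at [0.4109 0.2461 1.5355] L 0.164
stem 1 at [0.4088 0.2509 1.5303] L 0.17
[0.4623 0.2452]
stem 2 at [0.4639 0.2457 1.5367] L 0.139
stem 2 at [0.4615 0.2456 1.5449] L 0.151
[0.5143 0.2435]
stem 3 at [0.5166 0.2441 1.5392] L 0.123
stem 3 at [0.5131 0.2465 1.5386] L 0.128
```

```bash
python3 do.py 4 && python3 chk.py 4
```

```text
stem 4 at [ 0.4866 -0.2297  1.5173] L 0.102
grip t 65.5 p [ 0.4865 -0.2297  0.027 ] w 0.0171 gf 30.0 F [-0.1 -1.2 -0.1]
regrip t 68.3 p [ 0.4865 -0.2297  0.035 ] w 0.0176 gf 30.0 F [ 0.  -0.7 -0.1]
lifted t 69.3 p [ 0.4857 -0.2293  0.2484] w 0.0175 gf 30.0 F [-0.2 -0.6 -0.9]
over t 71.9 p [0.5673 0.2419 0.1085] w 0.0174 gf 30.0 F [ 0.1  0.2 -0.1]
down hit=False t 72.6 p [0.5664 0.2418 0.0772] w 0.0178 gf 30.0 F [ 0.6 -0.3 -0.4]
left t 75.0 p [0.5655 0.2415 0.2485] w 0.0869 gf 0.0 F [-0.2 -0.3  1.3]
 t 76.3 p [ 0.4705 -0.0984  0.3494] w 0.0868 gf 0.0 F [-0.8  0.4 -0.6]
[0.4104 0.2468]
stem 1 at [0.4109 0.2458 1.5322] L 0.163
stem 1 at [0.4086 0.2443 1.5258] L 0.167
[0.4623 0.2452]
stem 2 not found
stem 2 at [0.4597 0.2423 1.5282] L 0.149
[0.5143 0.2435]
stem 3 at [0.5162 0.2451 1.5345] L 0.121
stem 3 at [0.5136 0.2452 1.5264] L 0.133
[0.5663 0.2418]
stem 4 at [0.5683 0.2428 1.5417] L 0.105
stem 4 at [0.5648 0.2411 1.5387] L 0.107
```

Run:
```python
from h import *
s=[.45,.3,.3]; arm.reach(s,ori(s,PY)); arm.close_gripper()
u={}
for c in("top","scene"):
    shot(c); r=arm.pinpoint(c,"release_tip"); u[c]=np.array(r[0]["point"]); print(c,[(round(x["conf"],2),x["point"]) for x in r])
p,e=tri(u); print(p,e,"pliers frame",R.from_euler('z',-PY).as_matrix()[:2,:2]@(p[:2]-PO))
v=np.zeros((600,800,3),np.uint8); a=cv2.resize(shot("top")[195:350,140:320,::-1],None,fx=3.6,fy=3.6)[:,:800]; b=cv2.imread("pics/r4.png")[:315,330:795]
v[:a.shape[0],:a.shape[1]]=a; b=cv2.resize(b,(280,190)); v[-190:,-280:]=b; cv2.imwrite("pics/r4b.png",v)
```

```text
top [(0.63, [295.6, 252.6])]
scene [(0.4, [326.2, 234.9]), (0.16, [386.3, 311.4])]
[0.54968609 0.01688373 0.10242032] 0.9729193568078927 pliers frame [0.01254543 0.00842643]
```

View pics/r4.png

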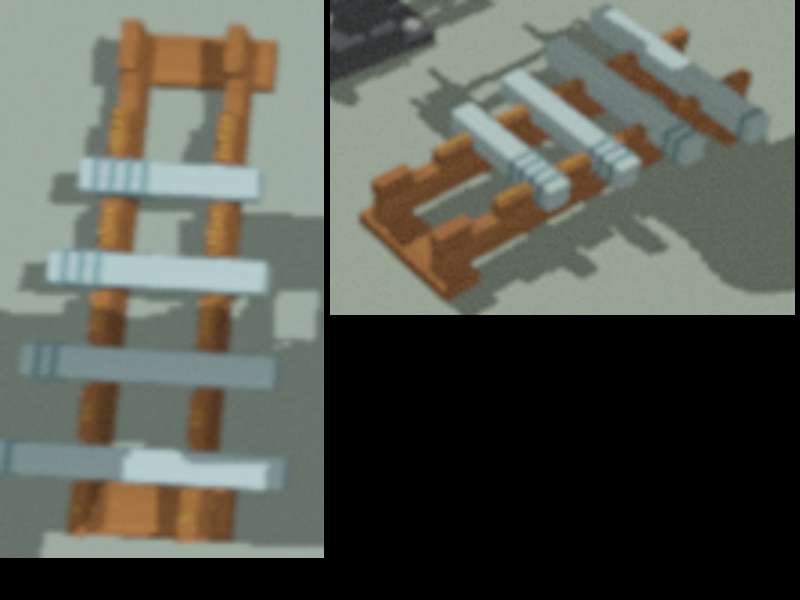

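Run:
```python
from h import *
a=pl(.047,.003); O=ori([*a,.2],PY)
arm.reach([*a,.2],O); print(arm.servo_line([*a,.104],.15,max_force=10)); st("beside")
b=pl(-.004,.003); h=arm.servo_line([*b,.104],.05,max_force=20); st(f"pushed {h}")
arm.servo_line([*b,.2],.2); s=[.45,.3,.3]; arm.ungrasp(); arm.reach(s,ori(s,PY)); st()
for c in("top","scene"):
    r=arm.cut_out(c,"flower"); shot(c)
    if r: print(c,r[0]["conf"],mom(r[0]["mask"]))
c=shot("scene"); t=shot("top"); cv2.imwrite("pics/topfull.png",t[:,:,::-1])
v=np.zeros((600,800,3),np.uint8); a=cv2.resize(t[175:345,255:345,::-1],None,fx=3.5,fy=3.5); b=cv2.resize(c[220:310,250:390,::-1],None,fx=3.4,fy=3.4)
v[:a.shape[0],:a.shape[1]]=a; v[:b.shape[0],320:320+b.shape[1]]=b; cv2.imwrite("pics/rel.png",v)
```

```text
False
beside t 82.6 p [0.5843 0.0091 0.1049] w 0.0007 gf 0.0 F [-0.1 -0.6  0. ]
pushed False t 83.7 p [0.5337 0.0128 0.1043] w 0.0005 gf 2.2 F [ 5.2  0.1 -0.2]
 t 87.1 p [0.4509 0.2982 0.2995] w 0.0873 gf 0.0 F [ 0.6 -0.3 -0.2]
top 0.66 (array([305.84126984, 208.90842491]), np.float64(-1.4526730060660382), 819.0)
scene 0.63 (array([288.32467532, 270.33246753]), np.float64(-0.3726851418361337), 770.0)
```

View pics/rel.png

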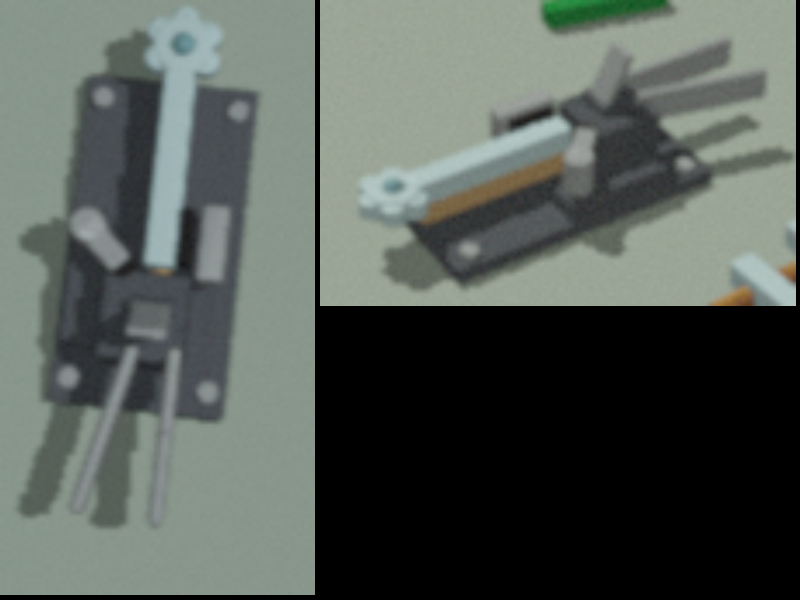

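```bash
cat > fl.py <<'E'
from h import *
shot("top")
px=lambda u,v:(u/3.5+255,v/3.5+175)
e,b,t=[onz("top",px(*p),.048)[:2] for p in((160,268),(183,43),(181,68))]
d=(b-e)/np.linalg.norm(b-e); a=np.arctan2(d[1],d[0]); print("end-bloom",np.linalg.norm(b-e),"yaw",a,e)
c1=e+.06*d; c2=b-.072*d; c=(c1+c2)/2; print(c1,c2,"nets: .6195 .0045")
off=.022; g=c+off*d; best=None
for f in(0,np.pi):
  for s in(1,-1):
    y2=RY+s*np.pi/2; t2=rk(5,s*off)
    q1=arm.inverse_kinematics([*g,.2],down(a+f)); q2=arm.inverse_kinematics([*t2,.2],down(y2+f))
    if q1 is None or q2 is None: continue
    v=max(abs(q1[6]),abs(q2[6])); print(f,s,v)
    if best is None or v<best[0]: best=(v,f,s,y2)
_,f,s,y2=best
arm.reach([*g,.2],down(a+f))
h=arm.servo_line([*g,.056],.12,max_force=10); st(f"at {h}")
if h: raise SystemExit
arm.close_gripper(); o=st("grip"); arm.ungrasp()
p=o["ee_pos"][:2]; arm.servo_line([*p,.0642],.05); arm.close_gripper(); st("regrip")
arm.servo_line([*p,.12],.08); st("lift"); arm.servo_line([*p,.25],.2)
t2=rk(5,s*off); arm.reach([*t2,.25],down(y2+f)); arm.servo_line([*t2,.11],.15); st("over")
print(arm.servo_line([*t2,.0775],.05,max_force=6)); st("down")
c=shot("scene"); v=cv2.resize(c[240:390,250:490,::-1],None,fx=3,fy=3); cv2.imwrite("pics/fl.png",v)
E
python3 fl.py
```

```text
end-bloom 0.13407567838533224 yaw -0.07093307872208246 [0.55912566 0.0103208 ]
[0.61897477 0.00606839] [0.62104523 0.00592127] nets: .6195 .0045
0 1 1.5515473775330773
0 -1 2.3394053153026264
3.141592653589793 1 2.270385128289559
3.141592653589793 -1 1.5557515731396785
at False t 90.8 p [0.6427 0.0044 0.0569] w 0.0872 gf 0.0 F [ 0.6 -0.3  0.9]
grip t 92.0 p [0.642  0.0046 0.056 ] w 0.0175 gf 30.0 F [-0.1  0.5  0. ]
regrip t 94.7 p [0.642  0.0047 0.0642] w 0.0175 gf 30.0 F [-0.4 -0.4 -0.4]
lift t 95.6 p [0.6416 0.0047 0.1196] w 0.0175 gf 30.0 F [-0.5 -0.2 -0.9]
over t 98.5 p [0.6198 0.2624 0.1113] w 0.0173 gf 30.0 F [-0.3 -0.2 -0.4]
False
down t 99.3 p [0.6191 0.2623 0.0776] w 0.0176 gf 30.0 F [-0.   0.4 -1. ]
```

View pics/fl.png

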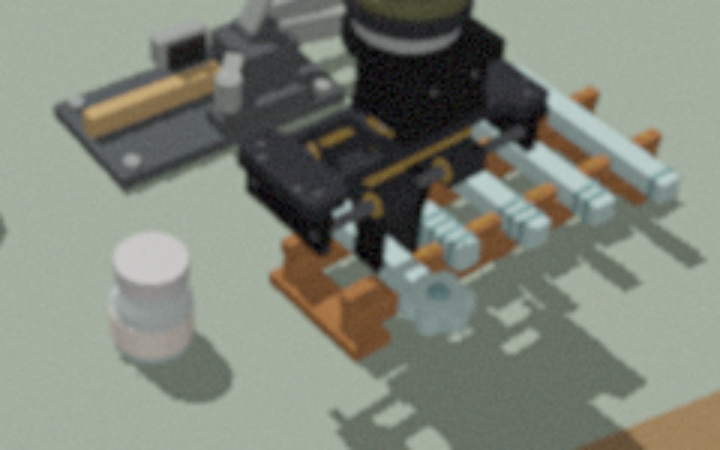

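Run:
```python
from h import *
leave(); s=[.47,-.1,.35]; arm.reach(s,ori(s,RY+np.pi/2)); st()
c=shot("scene"); t=shot("top")
v=np.zeros((600,800,3),np.uint8); a=cv2.resize(t[155:350,130:235,::-1],None,fx=3,fy=3); b=cv2.resize(c[245:385,275:480,::-1],None,fx=2.3,fy=2.3)
v[:a.shape[0],:a.shape[1]]=a; v[:b.shape[0],320:320+b.shape[1]]=b; cv2.imwrite("pics/end.png",v)
```

```text
left t 101.7 p [0.6182 0.262  0.2484] w 0.0869 gf 0.0 F [ 0.3 -0.1  0.2]
 t 103.2 p [ 0.4706 -0.0984  0.3495] w 0.0869 gf 0.0 F [-0.3  0.4  0.4]
```

View pics/end.png

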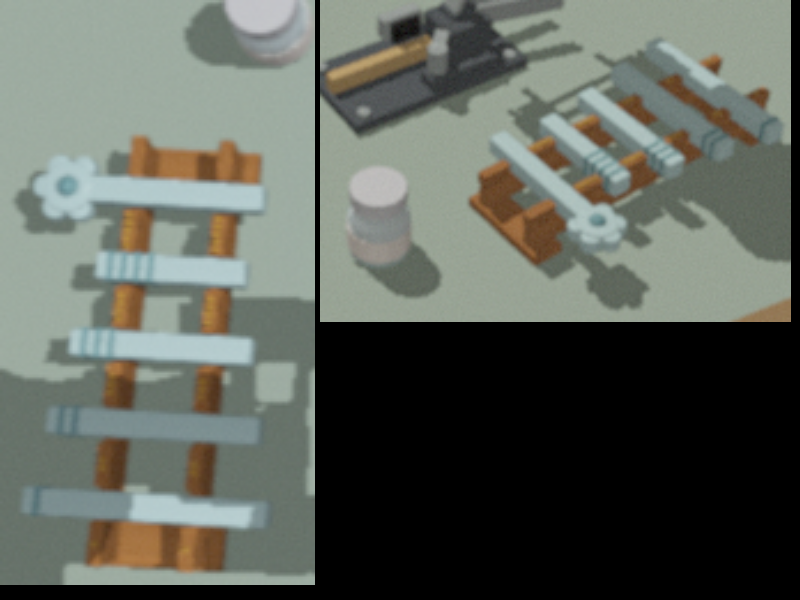

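```bash
python3 -c "
from bench import arm
print(arm.hand_in())"
```

```text
the job is handed in; nothing more can be done
None
```

I handed the job in at about 103 s. The pliers locked on the flower's stem; stems 1 to 4 then went into pockets 1 to 4 in order, the lever sprang the pliers open, and the flower lies in pocket 5. The last pictures show all five flat and centred. I never moved or touched the jar, tape roll or block, but I did not re-measure them at the end, and the hand-in returned no verdict.

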